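# Set the stall's counter scale to 550 g

### The arm

A 6-joint arm with a two-finger parallel gripper is mounted at the origin on the work surface. World frame = base frame: x ahead of the robot, y to its left, z up, the work surface at z = 0. Lengths are in m, angles in degrees, forces in N, time in s.
With the tool pointing down it reaches from about 0.35 to 0.875 m from the base axis. Payload 4.2 kg.
Tool frame: the origin (TCP) lies at the very end of the fingers, on their centre line; the grasp point (between the pads) lies 19 mm behind it; z points along the fingers, y is the line along which they close (so a half turn about z gives the same grasp; the last joint's range is limited). The gripper opens to 87 mm and grips with 3 to 60 N. Pads are 19 mm wide; open, the fingers measure 117 mm over their backs; the gripper's body (75 mm by 190 mm) begins 51 mm behind the grasp point.
Start: joints at [-58.866, 22.042, 0.453, 0, -68.411, -14.817], TCP at [0.176, -0.6, 0.223] pointing down, gripper open.
Joint ranges: [-179.83, 179.83], [-69.29, 118.12], [-61.27, 80.66], [-181.25, 117.63], [-171.15, -9.14], [-177.46, 177.46]. Speed limits (degrees/s): [159.86, 159.86, 180, 180, 180, 180].

### API

Orientations are given as a 3x3 rotation matrix whose columns are the frame's x, y, z axes.
In Python, from station import monitor, cams, ticket gives the robot as it stands.
- The arm moves only by the tool drive_tool, never from a script. Its argument "moves" is a list of rows, each an object with "delta_pos": the shift along the tool's x, y, z in mm, a list of three; "turn": the turn about the tool's z in rad; "claw": the opening, from 0 (shut) to 1 (fully open). A call has 1 to 12 rows; each row shifts and turns the commanded pose from where the row before left it, along the tool's axes as they then stand; what a row does not reach is not made up. A row lasts 1/8 s, in which the tool goes at most 62.5 mm and 10.7 degrees, less where a joint would pass 70% of its speed; a pose out of reach is approached as far as the arm can. A call is refused whole if a number of a shift passes 62.5 or a number of a turn 0.188, either way. A call with a gripper value outside its range is refused whole. The fingers move at their own pace and stop on an object; the grip force is fixed at half the most. Time passes only in rows, so rows that do not move let the fingers close. It gives the time, the measured TCP pose, the force, the opening and the grip force at its end, in the units of the state.
- monitor.sense(): the state, without advancing time (a new reading comes with each control period).
- cams.capture(name): name is "side" or "top"; returns a dict with "color" (480x640x3 uint8, red, green, blue), "range_z" (480x640 float32, m along the optical axis (not along the pixel's ray), 0 where there is no reading), "vertical_fov" (degrees; the focal length in pixels is half the picture's height over the tangent of half this angle, whatever the lens; pixels are square), "cx", "cy" (the principal point, pixels), "extrinsics" (4x4, takes a point from camera to world coordinates). Camera axes: x right, y down, z forward; pixel columns grow to the right and rows downward; lengths in m; the calibration is good to about 2 mm. A picture is of the moment at which its call begins.
- ticket.finish_job(): hands the job in; it is judged then, once.
The state is a dict: "time_s": time; "joints": joint angles; "joint_velocities": joint speeds; "effort": joint torques, N m; "tcp_pos": TCP position; "ee_rot": TCP orientation; "wrist_force": force on the tool from outside, world axes, zero at the start; "moment": the same for the moment, N m; "gripper_width": opening from 0.0 (shut) to 1.0 (fully open); "gripper_force": force on a finger pad.
Only numpy, scipy, OpenCV 4.12 (cv2) and the standard library are available. Lean on these libraries where they do the work, as an engineer would, in place of code of your own. Each camera call takes 0.05 s, during which the arm holds its last target. There are 200 camera calls.

### The job

Set the counter scale for a 550 g portion: push the large brass poise along its beam until it clicks into the 500 g notch, and the small brass poise along its beam until it clicks into the 50 g notch (the notch at the red line on each beam). Only push the poises gently with the fingertips: do not squeeze them or lift them and the beam off its rest, and leave the knife, lemon, tub and bottle around the scale where they stand. Finish clear of the scale.

Things in the scene. Friction and masses are not known exactly. Their poses are not given: they have to be found in the camera images.
- scale: Blue two-beam counter scale, fixed on the counter, 520 x 130 mm. Origin: underside, under its middle. Its y axis runs along the beams from the round steel pan (centre y = -165 mm, 164 mm across, top 104 mm high) to the beams' tip (y = +250 mm, in a fork 128 mm high and 22 mm wide); x points away from the robot. Beams pivot at y = -55 mm between two cheeks at x = -60 and +60 mm, 116 mm high.
- beam (a joint): Angle (rad) of the beam assembly, with both poises, about its pivot: 0 with its tip down on the rest, as at the start and as it must stay; up to 0.06 as the tip lifts. Two white ruled strips 44 mm wide, face 101 mm above the counter, centred at the scale's x = +28 mm (far, large poise) and x = -28 mm (near, small poise), each with a notched steel rib 8 mm wide along its middle, rib top 112 mm up.
- big_poise (a joint): Place of the large poise along the far beam (m): 0 at the zero notch (scale's y = -5 mm), growing along +y to the tip, 11 notches 0.022 apart, 100 g each: 500 g, the sixth, at 0.110. It may start in a notch or between two. Stops at -0.004 and 0.224. Takes about 1 N between notches and 6 N to climb out of one; a notch draws it to its middle from up to about 5 mm either side.
- small_poise (a joint): Place of the small poise along the near beam (m): same zero, direction, notches and stops, 10 g a notch: 50 g, the sixth, at 0.110. About 0.7 N between notches and 4 N to climb out of one.
- big_pin (a joint): Height (m) of the spring pin with a black button (10 mm across, 4 mm high) on top of the large poise: 0 when the pin, on a small roller, has dropped into a notch, 0.0024 when it rides on the rib between notches.
- small_pin (a joint): The same for the small poise: 0 in a notch, 0.0024 between notches.
- big_poise_top (a point): Middle of the top face of the large poise, a brass block 30 mm wide (across the beam), 30 mm long (along it) and 47 mm high; its underside is 103 mm and its top 150 mm above the counter. Black index lines mark its middle. It is guided on the beam and cannot turn or come off.
- small_poise_top (a point): Middle of the top face of the small poise, a brass block 24 mm wide (across the beam), 22 mm long (along it) and 40 mm high; underside 103 mm and top 143 mm above the counter.
- mark_500 (a point): Middle of the 500 g notch of the far beam, the one with the wide red line across the white strip (other notches have thin black lines), at the top of the rib (112 mm above the counter). The large poise is right when its middle is over this point.
- mark_50 (a point): Middle of the 50 g notch of the near beam, the one with the wide red line, at the top of the rib (112 mm above the counter). The small poise is right when its middle is over this point.
- oyster_knife: Loose oyster knife lying in front of the scale, 150 mm long along its x axis, 30 mm wide and 28 mm high; origin on the counter under its guard, wooden handle (86 mm) to -x. Leave alone.
- half_lemon: Loose half lemon, cut face down, 60 mm across, 40 mm high; origin at the middle of its underside. Leave alone.
- tub: Loose empty white tub behind the scale, 100 mm across, 65 mm high; origin at the middle of its underside. Leave alone.
- sauce: Loose red sauce bottle behind the scale, 54 mm across, 150 mm high; origin at the middle of its underside. Leave alone.

How it is judged (in metres and radians):
At the end, for the whole second after the job is handed in: The large poise stands in the 500 g notch and the small poise in the 50 g notch, each within 2 mm with its pin dropped in (within 1.2 mm) and at rest; the beam lies on its rest (within 0.005 rad); knife, lemon, tub and bottle are within 12 mm of where they stood (value of joint big_poise between 0.108 and 0.112 m and value of joint big_pin between -0.0012 and 0.0012 m and value of joint small_poise between 0.108 and 0.112 m and value of joint small_pin between -0.0012 and 0.0012 m and velocity of joint big_poise between -0.005 and 0.005 m/s and velocity of joint small_poise between -0.005 and 0.005 m/s and value of joint beam below 0.005 rad and distance of each of oyster_knife, half_lemon, tub, sauce from where it was at the start of the episode below 0.012 m); the robot touches nothing.
It fails at once if the beam is lifted off its rest (more than 0.03 rad) (value of joint beam above 0.03 rad).
It fails at once if the large poise is squeezed or struck (over 30 N) (contact force between the fingers and big_poise above 30 N).
It fails at once if the small poise is squeezed or struck (over 30 N) (contact force between the fingers and small_poise above 30 N).
It fails at once if the knife, lemon, tub or bottle is pushed away or lifted (over 12 mm) (distance of any of oyster_knife, half_lemon, tub, sauce from where it was at the start of the episode above 0.012 m).
It also fails if it takes over 51 s, if anything falls off the work surface, if the arm or the gripper's body presses on something with over 40 N, if the wrist force passes 120 N, or if a joint passes its speed limit or range.

## Working session

There is one attempt and no reset: what is moved stays moved. The work goes in short steps, Python scripts to look and compute and a tool call to move; the robot and the scene stay as the last step left them, time stands still between calls to the robot, and variables do not carry over. Pictures are saved under pics/ and viewed, at most 10 in all, crops included, and the job is handed in when it is done.

Besides the shell and the picture viewer there is one more tool, called after "Call:" as name(argument=value, ...), one argument or row to a line, values as JSON. drive_tool: Moves the arm, as the interface text tells. Its arguments: {"type":"object","properties":{"moves":{"type":"array","items":{"type":"object","properties":{"delta_pos":{"type":"array","items":{"type":"number"}},"turn":{"type":"number"},"claw":{"type":"number"}}}}},"required":["moves"]}

```bash
mkdir -p pics
cat > h.py <<'E'
import numpy as np, cv2
from station import monitor, cams, ticket
def cap(name,fn=None):
    d=cams.capture(name)
    if fn: cv2.imwrite('pics/'+fn,d['color'][...,::-1])
    np.savez('last_%s.npz'%name,**d)
    return d
def world(d):
    f=240/np.tan(np.radians(d['vertical_fov'])/2)
    z=d['range_z'].astype(float); v,u=np.mgrid[:480,:640]
    p=np.stack([(u-d['cx'])/f*z,(v-d['cy'])/f*z,z],-1)
    E=np.array(d['extrinsics'])
    return p@E[:3,:3].T+E[:3,3]
E
python3 - <<'E'
from h import *
for n in ('top','side'):
    d=cap(n,n+'0.png'); print(n,d['vertical_fov'],d['cx'],d['cy'],np.round(d['extrinsics'],3))
s=monitor.sense(); print(s['tcp_pos'],s['ee_rot'],s['time_s'],s['gripper_width'],s['wrist_force'])
E
```

```text
top 46.67379866266554 321.2071450944664 234.7211732931067 [[ 0.023 -0.981  0.195  0.39 ]
 [-0.999 -0.029 -0.03  -0.004]
 [ 0.035 -0.194 -0.98   0.947]
 [ 0.     0.     0.     1.   ]]
side 48.55714056303081 313.75607609473593 233.0525167843731 [[-0.875 -0.335  0.349  0.299]
 [-0.484  0.598 -0.639  0.473]
 [ 0.005 -0.728 -0.686  0.646]
 [ 0.     0.     0.     1.   ]]
[ 0.17545626 -0.59930211  0.22159881] [[-9.59766791e-01 -2.80797555e-01 -6.63032986e-04]
 [-2.80798311e-01  9.59765046e-01  1.83455623e-03]
 [ 1.21216982e-04  1.94692469e-03 -9.99998097e-01]] 0.1 1.0031638427568559 [-0.23217182 -0.26162264  1.16479714]
```

View pics/top0.png

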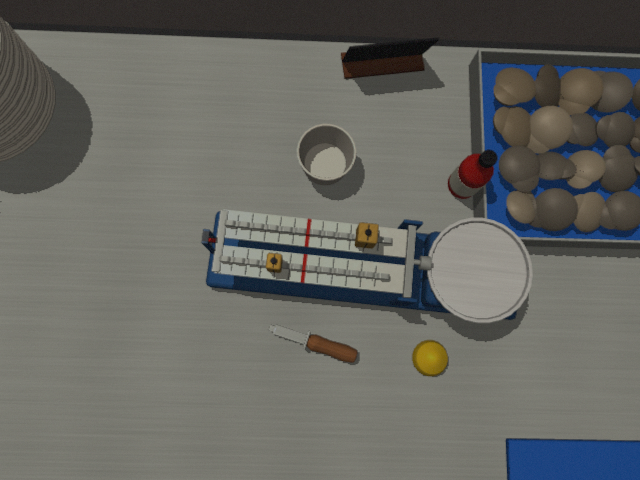

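View pics/side0.png

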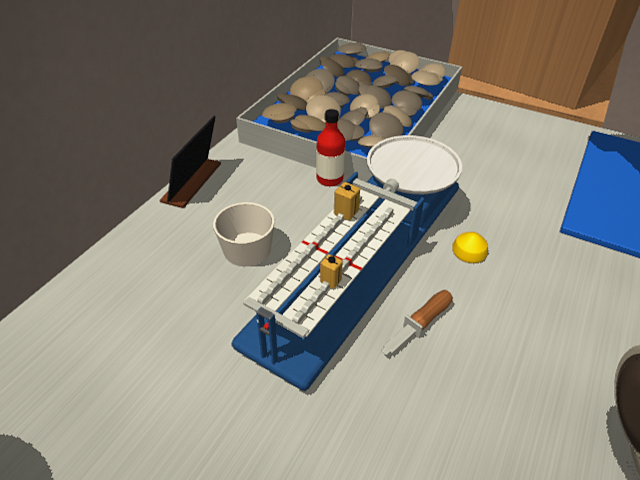

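The top view shows the large poise at about (367,236), with its red line at (307,235). The small poise is at (274,262), with its red line at (304,268). The large poise therefore goes +y and the small one -y. Next I'll measure both.

```bash
cat >> h.py <<'E'
def measure(d,boxes):
    W=world(d); c=d['color'].astype(int); hsv=cv2.cvtColor(d['color'],cv2.COLOR_RGB2HSV).astype(int)
    out={}
    for k,(u0,v0,u1,v1) in boxes.items():
        m=np.zeros((480,640),bool); m[v0:v1,u0:u1]=1
        z=W[...,2]
        if k.startswith('red'): m&=((hsv[...,0]<6)|(hsv[...,0]>174))&(hsv[...,1]>150)&(hsv[...,2]>60)&(z>.09)
        elif k=='big': m&=(z>.146)&(z<.1525)
        elif k=='small': m&=(z>.139)&(z<.1455)
        elif k=='strip': m&=(z>.096)&(z<.105)&(hsv[...,1]<60)
        P=W[m]
        if k=='strip':
            l=cv2.fitLine(P[:,:2].astype(np.float32),cv2.DIST_L2,0,.01,.01).ravel(); out[k]=l
        elif len(P):
            r=cv2.minAreaRect((P[:,:2]*1000).astype(np.float32)); out[k]=(len(P),P.mean(0).round(4),r)
        print(k,out.get(k))
    return out
E
python3 - <<'E'
from h import *
for n,b in (('top',dict(big=(345,215,390,255),small=(260,248,290,278),redb=(295,210,320,252),reds=(295,252,320,290),strip=(222,210,405,292))),
 ('side',dict(big=(325,175,370,225),small=(312,248,350,295),redb=(298,235,328,256),reds=(340,250,368,275)))):
    print(n); measure(np.load(f'last_{n}.npz'),b)
d=np.load('last_top.npz');W=world(d)
# beam direction: rib top points
m=np.zeros((480,640),bool);m[205:295,220:400]=1;m&=(W[...,2]>.109)&(W[...,2]<.115)
P=W[m][:,:2]
for s in (1,-1):
    print('rib?',P.shape)
    break
print('strip corners',cv2.minAreaRect((P*1000).astype(np.float32)))
for k,(u,v) in dict(pivot=(415,262),tip=(208,240),tub=(327,155),sauce=(487,158),lemon=(431,358),k1=(272,330),k2=(355,355)).items(): print(k,W[v,u].round(3))
E
```

```text
top
big (349, array([ 0.5545, -0.0969,  0.15  ]), ((555.0049438476562, -97.44474792480469), (29.863637924194336, 30.01795196533203), 85.48857879638672))
small (193, array([0.5099, 0.0391, 0.1429]), ((509.8009033203125, 39.663047790527344), (24.089752197265625, 21.88584327697754), 1.5376107692718506))
redb (76, array([ 0.5593, -0.0087,  0.1141]), ((486.8506164550781, -5.580483436584473), (5.517289161682129, 192.67239379882812), 87.54039001464844))
reds (81, array([ 0.5067, -0.0042,  0.1031]), ((506.9400329589844, -4.176685333251953), (4.392678260803223, 42.46063232421875), 85.31356811523438))
strip [ 0.1208117   0.9926754   0.53166354 -0.01839288]
side
big (242, array([ 0.5531, -0.0924,  0.1494]), ((554.4109497070312, -94.5354232788086), (30.756195068359375, 29.879417419433594), 87.44757843017578))
small (199, array([0.5086, 0.0437, 0.1423]), ((509.8682556152344, 41.3209228515625), (22.797517776489258, 23.59490966796875), 85.9026870727539))
redb (61, array([ 0.5599, -0.0087,  0.1027]), ((562.6721801757812, -9.005643844604492), (5.397273540496826, 42.42129135131836), 87.36361694335938))
reds (56, array([ 0.4988, -0.0038,  0.1034]), ((501.9787292480469, -4.136009216308594), (8.688897132873535, 34.4521484375), 75.42266082763672))
rib? (1402, 2)
strip corners ((533.5682373046875, -8.595840454101562), (260.1009521484375, 75.15750885009766), 87.50743865966797)
pivot [ 0.519 -0.174  0.11 ]
tip [0.541 0.139 0.128]
tub [ 0.723 -0.04   0.005]
sauce [ 0.676 -0.278  0.149]
lemon [ 0.375 -0.213  0.039]
k1 [0.414 0.044 0.016]
k2 [ 0.376 -0.092  0.024]
```

Call:
drive_tool(
  moves=[
    {"turn": 0.1815,"claw": 0},
    {"turn": 0.1815,"claw": 0},
    {"delta_pos": [-34,49,0],"claw": 0},
    {"delta_pos": [-34,49,0],"claw": 0},
    {"delta_pos": [-34,49,0],"claw": 0},
    {"delta_pos": [-34,49,0],"claw": 0},
    {"delta_pos": [-34,49,0],"claw": 0},
    {"delta_pos": [-34,49,0],"claw": 0},
    {"delta_pos": [-34,49,0],"claw": 0},
    {"delta_pos": [-34,49,0],"claw": 0},
    {"delta_pos": [-34,49,0],"claw": 0},
    {"delta_pos": [-34,49,0],"claw": 0},
  ],
)

```text
invalid input
```

```bash
cat >> h.py <<'E'
EX=np.array([.9969,-.0785,0]);EY=np.array([.0785,.9969,0])
def stat(tgt=None):
    s=monitor.sense();p=s['tcp_pos']*1000;R=s['ee_rot']
    print('t',s['time_s'],'tcp',p.round(1),'along',(p@EY).round(1),'across',(p@EX).round(1),'F along',(s['wrist_force']@EY).round(2),'F',s['wrist_force'].round(2),'w',s['gripper_width'],'yang',np.degrees(np.arctan2(R[1,1],R[0,1])).round(2))
    if tgt is not None: print('delta tool',(R.T@(np.array(tgt)-p)).round(1))
E
python3 - <<'E'
from h import *
stat((551.7,-139.3,125))
cap('side','side1.png')
E
```

```text
t 0.1 tcp [ 175.5 -599.3  221.6] along -583.7 across 222.0 F along -0.28 F [-0.23 -0.26  1.16] w 1.0031638427568559 yang 106.31
delta tool [-490.3  335.7   97.2]
```

View pics/side1.png

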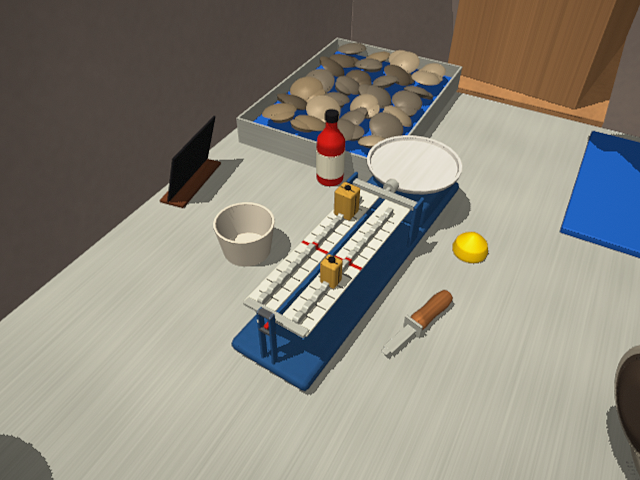

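The call was refused, and the picture shows nothing has moved. I'll give every key in each row.

Call:
drive_tool(
  moves=[
    {"delta_pos": [0,0,0],"turn": 0.1815,"claw": 0},
    {"delta_pos": [0,0,0],"turn": 0.1815,"claw": 0},
    {"delta_pos": [-34,49,0],"turn": 0,"claw": 0},
    {"delta_pos": [-34,49,0],"turn": 0,"claw": 0},
    {"delta_pos": [-34,49,0],"turn": 0,"claw": 0},
    {"delta_pos": [-34,49,0],"turn": 0,"claw": 0},
    {"delta_pos": [-34,49,0],"turn": 0,"claw": 0},
    {"delta_pos": [-34,49,0],"turn": 0,"claw": 0},
    {"delta_pos": [-34,49,0],"turn": 0,"claw": 0},
    {"delta_pos": [-34,49,0],"turn": 0,"claw": 0},
    {"delta_pos": [-34,49,0],"turn": 0,"claw": 0},
    {"delta_pos": [-34,49,0],"turn": 0,"claw": 0},
  ],
)

```text
time_s: 1.65
tcp_pos: [0.5537, -0.1361, 0.2224]
ee_rot: [[-0.997, 0.078, -0.0], [0.078, 0.997, -0.0], [0.0, -0.0, -1.0]]
wrist_force: [0.5, -0.6, -0.0]
gripper_width: 0.007
gripper_force: 0.0
```

Run:
```python
from h import *
stat((551.7,-139.3,125))
```

```text
t 1.65 tcp [ 553.7 -136.1  222.4] along -92.2 across 562.7 F along -0.59 F [ 0.55 -0.64 -0.01] w 0.007160270419443568 yang 85.54
delta tool [ 1.7 -3.4 97.4]
```

Call:
drive_tool(
  moves=[
    {"delta_pos": [1.7,-3.4,20],"turn": 0,"claw": 0},
    {"delta_pos": [0,0,25],"turn": 0,"claw": 0},
    {"delta_pos": [0,0,25],"turn": 0,"claw": 0},
    {"delta_pos": [0,0,15],"turn": 0,"claw": 0},
    {"delta_pos": [0,0,10],"turn": 0,"claw": 0},
    {"delta_pos": [0,0,2],"turn": 0,"claw": 0},
  ],
)

```text
time_s: 2.4
tcp_pos: [0.5509, -0.1412, 0.1253]
ee_rot: [[-0.997, 0.078, -0.0], [0.078, 0.997, -0.0], [0.0, -0.0, -1.0]]
wrist_force: [-0.2, -0.4, 0.4]
gripper_width: 0.009
gripper_force: 0.0
```

Run:
```python
from h import *
stat((551.7,-139.3,125))
cap('side'); d=cv2.imread('pics/side0.png'); d=np.load('last_side.npz')['color'][140:300,230:440,::-1]
cv2.imwrite('pics/side2.png',cv2.resize(d,None,fx=3,fy=3,interpolation=cv2.INTER_CUBIC))
```

```text
t 2.4 tcp [ 550.9 -141.2  125.3] along -97.6 across 560.3 F along -0.4 F [-0.22 -0.39  0.42] w 0.009035923582273715 yang 85.52
delta tool [-0.7  2.   0.3]
```

View pics/side2.png

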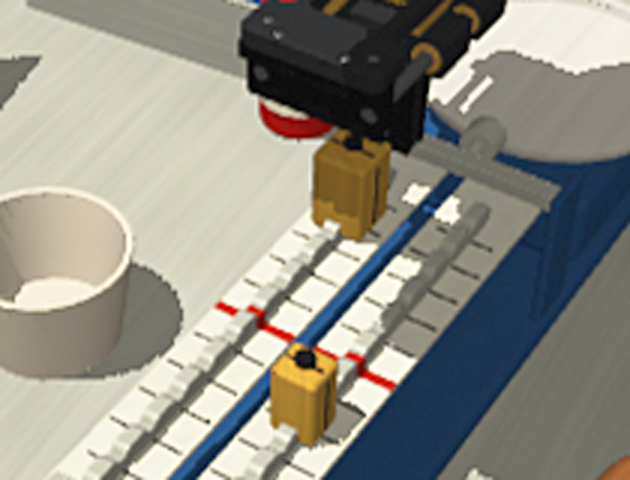

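The fingertips are behind the large poise (crop at about (350,185)), and the path along the rib to the red line is free. I'll ease in to contact.

Call:
drive_tool(
  moves=[
    {"delta_pos": [0,3,0],"turn": 0,"claw": 0},
    {"delta_pos": [0,3,0],"turn": 0,"claw": 0},
    {"delta_pos": [0,2,0],"turn": 0,"claw": 0},
    {"delta_pos": [0,2,0],"turn": 0,"claw": 0},
    {"delta_pos": [0,1,0],"turn": 0,"claw": 0},
    {"delta_pos": [0,1,0],"turn": 0,"claw": 0},
  ],
)

```text
time_s: 3.2
tcp_pos: [0.5518, -0.1291, 0.1255]
ee_rot: [[-0.997, 0.078, -0.0], [0.078, 0.997, 0.0], [0.0, -0.0, -1.0]]
wrist_force: [-0.4, -0.4, -0.5]
gripper_width: 0.007
gripper_force: 0.0
```

Call:
drive_tool(
  moves=[
    {"delta_pos": [0,1,0],"turn": 0,"claw": 0},
  ],
)

```text
time_s: 3.32
tcp_pos: [0.5519, -0.1281, 0.1255]
ee_rot: [[-0.997, 0.078, -0.0], [0.078, 0.997, 0.0], [0.0, 0.0, -1.0]]
wrist_force: [0.4, -0.4, 0.8]
gripper_width: 0.009
gripper_force: 0.0
```

Call:
drive_tool(
  moves=[
    {"delta_pos": [0,1,0],"turn": 0,"claw": 0},
  ],
)

```text
time_s: 3.45
tcp_pos: [0.552, -0.1271, 0.1255]
ee_rot: [[-0.997, 0.078, -0.0], [0.078, 0.997, 0.0], [0.0, 0.0, -1.0]]
wrist_force: [0.8, -0.1, 0.7]
gripper_width: 0.005
gripper_force: 0.0
```

Call:
drive_tool(
  moves=[
    {"delta_pos": [0,1,0],"turn": 0,"claw": 0},
  ],
)

```text
time_s: 3.58
tcp_pos: [0.5521, -0.1261, 0.1255]
ee_rot: [[-0.997, 0.078, -0.0], [0.078, 0.997, 0.0], [0.0, 0.0, -1.0]]
wrist_force: [0.4, 0.4, 0.3]
gripper_width: 0.004
gripper_force: 0.0
```

Run:
```python
from h import *
stat()
measure(cap('top'),dict(big=(345,215,390,255)))
```

```text
t 3.575 tcp [ 552.1 -126.1  125.5] along -82.4 across 560.3 F along 0.4 F [0.38 0.37 0.35] w 0.003877444994801041 yang 85.52
big (124, array([ 0.5593, -0.0905,  0.1499]), ((556.3025512695312, -90.73209381103516), (17.123395919799805, 28.801456451416016), 83.02420043945312))
```

Call:
drive_tool(
  moves=[
    {"delta_pos": [0,1,0],"turn": 0,"claw": 0},
  ],
)

```text
time_s: 3.75
tcp_pos: [0.5521, -0.1252, 0.1256]
ee_rot: [[-0.997, 0.078, -0.0], [0.078, 0.997, 0.0], [0.0, 0.0, -1.0]]
wrist_force: [0.4, 0.4, -0.0]
gripper_width: 0.005
gripper_force: 0.0
```

Call:
drive_tool(
  moves=[
    {"delta_pos": [0,1,0],"turn": 0,"claw": 0},
  ],
)

```text
time_s: 3.88
tcp_pos: [0.5522, -0.1241, 0.1256]
ee_rot: [[-0.997, 0.078, 0.0], [0.078, 0.997, -0.0], [-0.0, -0.0, -1.0]]
wrist_force: [-0.3, -0.0, -0.9]
gripper_width: 0.003
gripper_force: 0.0
```

Call:
drive_tool(
  moves=[
    {"delta_pos": [0,1,0],"turn": 0,"claw": 0},
  ],
)

```text
time_s: 4.0
tcp_pos: [0.5523, -0.1231, 0.1256]
ee_rot: [[-0.997, 0.078, 0.0], [0.078, 0.997, -0.0], [-0.0, -0.0, -1.0]]
wrist_force: [-0.2, 0.2, -0.5]
gripper_width: 0.007
gripper_force: 0.0
```

Call:
drive_tool(
  moves=[
    {"delta_pos": [0,1,0],"turn": 0,"claw": 0},
  ],
)

```text
time_s: 4.12
tcp_pos: [0.5524, -0.1221, 0.1256]
ee_rot: [[-0.997, 0.078, -0.0], [0.078, 0.997, -0.0], [0.0, -0.0, -1.0]]
wrist_force: [0.6, -0.4, 0.5]
gripper_width: 0.006
gripper_force: 0.0
```

Call:
drive_tool(
  moves=[
    {"delta_pos": [0,1,0],"turn": 0,"claw": 0},
  ],
)

```text
time_s: 4.25
tcp_pos: [0.5525, -0.1212, 0.1256]
ee_rot: [[-0.997, 0.078, -0.0], [0.078, 0.997, -0.0], [-0.0, -0.0, -1.0]]
wrist_force: [-0.4, -1.3, 0.4]
gripper_width: 0.005
gripper_force: 0.5
```

Call:
drive_tool(
  moves=[
    {"delta_pos": [0,1,0],"turn": 0,"claw": 0},
  ],
)

```text
time_s: 4.38
tcp_pos: [0.5525, -0.1204, 0.1255]
ee_rot: [[-0.997, 0.078, -0.0], [0.078, 0.997, -0.0], [0.0, -0.0, -1.0]]
wrist_force: [1.4, -2.6, -0.2]
gripper_width: 0.009
gripper_force: 1.1
```

Call:
drive_tool(
  moves=[
    {"delta_pos": [0,1,0],"turn": 0,"claw": 0},
  ],
)

```text
time_s: 4.5
tcp_pos: [0.5525, -0.1199, 0.1256]
ee_rot: [[-0.997, 0.078, -0.0], [0.078, 0.997, -0.001], [0.0, -0.001, -1.0]]
wrist_force: [-0.4, -6.1, -0.1]
gripper_width: 0.005
gripper_force: 2.6
```

Call:
drive_tool(
  moves=[
    {"delta_pos": [0,1,0],"turn": 0,"claw": 0},
  ],
)

```text
time_s: 4.62
tcp_pos: [0.5526, -0.1191, 0.1256]
ee_rot: [[-0.997, 0.078, -0.0], [0.078, 0.997, -0.001], [0.0, -0.001, -1.0]]
wrist_force: [0.2, -5.1, -0.9]
gripper_width: 0.005
gripper_force: 2.6
```

Call:
drive_tool(
  moves=[
    {"delta_pos": [0,2,0],"turn": 0,"claw": 0},
    {"delta_pos": [0,2,0],"turn": 0,"claw": 0},
    {"delta_pos": [0,2.5,0],"turn": 0,"claw": 0},
    {"delta_pos": [0,2.5,0],"turn": 0,"claw": 0},
    {"delta_pos": [0,2.5,0],"turn": 0,"claw": 0},
    {"delta_pos": [0,2.5,0],"turn": 0,"claw": 0},
    {"delta_pos": [0,2.5,0],"turn": 0,"claw": 0},
    {"delta_pos": [0,2.5,0],"turn": 0,"claw": 0},
    {"delta_pos": [0,2.5,0],"turn": 0,"claw": 0},
    {"delta_pos": [0,2.5,0],"turn": 0,"claw": 0},
    {"delta_pos": [0,2.5,0],"turn": 0,"claw": 0},
    {"delta_pos": [0,2.5,0],"turn": 0,"claw": 0},
  ],
)

```text
time_s: 6.12
tcp_pos: [0.555, -0.089, 0.1255]
ee_rot: [[-0.997, 0.078, 0.0], [0.078, 0.997, 0.0], [-0.0, 0.0, -1.0]]
wrist_force: [0.7, -1.3, -1.1]
gripper_width: 0.006
gripper_force: 0.9
```

Call:
drive_tool(
  moves=[
    {"delta_pos": [0,2.5,0],"turn": 0,"claw": 0},
    {"delta_pos": [0,2.5,0],"turn": 0,"claw": 0},
    {"delta_pos": [0,2.5,0],"turn": 0,"claw": 0},
    {"delta_pos": [0,2.5,0],"turn": 0,"claw": 0},
    {"delta_pos": [0,2.5,0],"turn": 0,"claw": 0},
    {"delta_pos": [0,2.5,0],"turn": 0,"claw": 0},
    {"delta_pos": [0,2.5,0],"turn": 0,"claw": 0},
    {"delta_pos": [0,2.5,0],"turn": 0,"claw": 0},
    {"delta_pos": [0,2.5,0],"turn": 0,"claw": 0},
    {"delta_pos": [0,2.5,0],"turn": 0,"claw": 0},
    {"delta_pos": [0,2.5,0],"turn": 0,"claw": 0},
    {"delta_pos": [0,2.5,0],"turn": 0,"claw": 0},
  ],
)

```text
time_s: 7.62
tcp_pos: [0.5573, -0.0588, 0.1255]
ee_rot: [[-0.997, 0.078, 0.0], [0.078, 0.997, 0.001], [-0.0, 0.001, -1.0]]
wrist_force: [0.0, -0.5, -1.4]
gripper_width: 0.006
gripper_force: 0.0
```

Run:
```python
from h import *
stat()
cap('side')
d=np.load('last_side.npz');measure(d,dict(big=(260,170,370,250)))
cv2.imwrite('pics/side3.png',cv2.resize(d['color'][140:300,230:440,::-1],None,fx=3,fy=3,interpolation=cv2.INTER_CUBIC))
```

```text
t 7.625 tcp [557.3 -58.8 125.5] along -14.9 across 560.2 F along -0.52 F [ 0.   -0.52 -1.4 ] w 0.005896248410229596 yang 85.52
big (162, array([ 0.5502, -0.0381,  0.1492]), ((551.3750610351562, -39.671146392822266), (54.90958786010742, 25.07379722595215), 67.75288391113281))
```

View pics/side3.png

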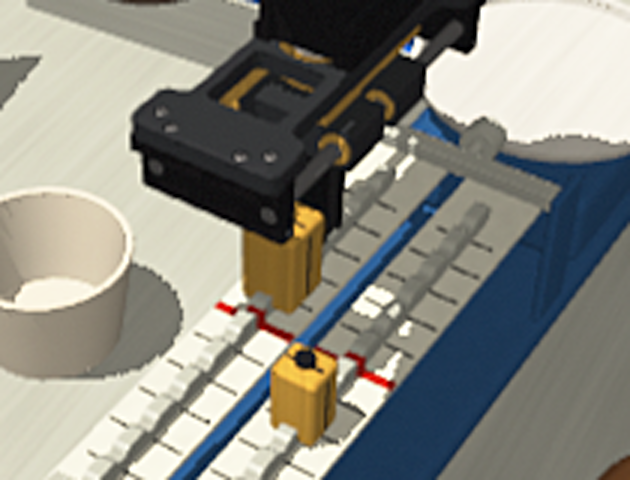

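The large poise sits just short of the red line, at about (285,260) in the crop. It goes one more notch, which I'll finish finely.

Call:
drive_tool(
  moves=[
    {"delta_pos": [0,2.5,0],"turn": 0,"claw": 0},
    {"delta_pos": [0,2.5,0],"turn": 0,"claw": 0},
    {"delta_pos": [0,2.5,0],"turn": 0,"claw": 0},
    {"delta_pos": [0,2.5,0],"turn": 0,"claw": 0},
    {"delta_pos": [0,2.5,0],"turn": 0,"claw": 0},
    {"delta_pos": [0,2,0],"turn": 0,"claw": 0},
    {"delta_pos": [0,2,0],"turn": 0,"claw": 0},
    {"delta_pos": [0,1,0],"turn": 0,"claw": 0},
    {"delta_pos": [0,1,0],"turn": 0,"claw": 0},
    {"delta_pos": [0,0,0],"turn": 0,"claw": 0},
  ],
)

```text
time_s: 8.93
tcp_pos: [0.5588, -0.0407, 0.1255]
ee_rot: [[-0.997, 0.078, 0.0], [0.078, 0.997, 0.0], [-0.0, 0.0, -1.0]]
wrist_force: [-0.5, -2.3, -0.4]
gripper_width: 0.003
gripper_force: 0.4
```

Call:
drive_tool(
  moves=[
    {"delta_pos": [0,1,0],"turn": 0,"claw": 0},
  ],
)

```text
time_s: 9.05
tcp_pos: [0.5589, -0.0399, 0.1256]
ee_rot: [[-0.997, 0.078, 0.0], [0.078, 0.997, 0.0], [-0.0, 0.0, -1.0]]
wrist_force: [0.6, -0.9, -0.2]
gripper_width: 0.005
gripper_force: 0.5
```

Call:
drive_tool(
  moves=[
    {"delta_pos": [0,1,0],"turn": 0,"claw": 0},
  ],
)

```text
time_s: 9.18
tcp_pos: [0.559, -0.0388, 0.1256]
ee_rot: [[-0.997, 0.078, 0.0], [0.078, 0.997, 0.0], [-0.0, 0.0, -1.0]]
wrist_force: [0.6, -0.3, -0.7]
gripper_width: 0.003
gripper_force: 0.3
```

Call:
drive_tool(
  moves=[
    {"delta_pos": [0,1,0],"turn": 0,"claw": 0},
  ],
)

```text
time_s: 9.3
tcp_pos: [0.559, -0.0377, 0.1255]
ee_rot: [[-0.997, 0.078, 0.0], [0.078, 0.997, 0.0], [-0.0, 0.0, -1.0]]
wrist_force: [-0.1, -0.3, 0.6]
gripper_width: 0.003
gripper_force: 0.0
```

Run:
```python
from h import *
stat()
```

```text
t 9.3 tcp [559.  -37.7 125.5] along 6.3 across 560.2 F along -0.28 F [-0.09 -0.27  0.63] w 0.002969073955571994 yang 85.52
```

Call:
drive_tool(
  moves=[
    {"delta_pos": [0,-8,0],"turn": 0,"claw": 0},
    {"delta_pos": [0,-10,0],"turn": 0,"claw": 0},
    {"delta_pos": [0,0,-30],"turn": 0,"claw": 0},
    {"delta_pos": [0,0,-30],"turn": 0,"claw": 0},
    {"delta_pos": [15,35,-10],"turn": 0,"claw": 0},
    {"delta_pos": [20,48,0],"turn": 0,"claw": 0},
    {"delta_pos": [20,45,0],"turn": 0,"claw": 0},
    {"delta_pos": [0,0,0],"turn": 0,"claw": 0},
  ],
)

```text
time_s: 10.3
tcp_pos: [0.512, 0.0778, 0.1959]
ee_rot: [[-0.997, 0.074, 0.0], [0.074, 0.997, 0.001], [-0.0, 0.001, -1.0]]
wrist_force: [-0.0, 0.9, -0.4]
gripper_width: 0.002
gripper_force: 0.0
```

Run:
```python
from h import *
stat(EX*505.1+EY*114+[0,0,117])
d=cap('side','side4.png');o=measure(d,dict(big=(260,170,370,250),small=(312,240,350,295)))
```

```text
t 10.3 tcp [512.   77.8 195.9] along 117.7 across 504.3 F along 0.87 F [-0.05  0.87 -0.37] w 0.0023789011245620084 yang 85.74
delta tool [-0.7 -3.8 78.9]
big None
small (200, array([0.5085, 0.0437, 0.1422]), ((509.52130126953125, 41.41694641113281), (22.96562385559082, 23.42133903503418), 85.8594970703125))
```

View pics/side4.png

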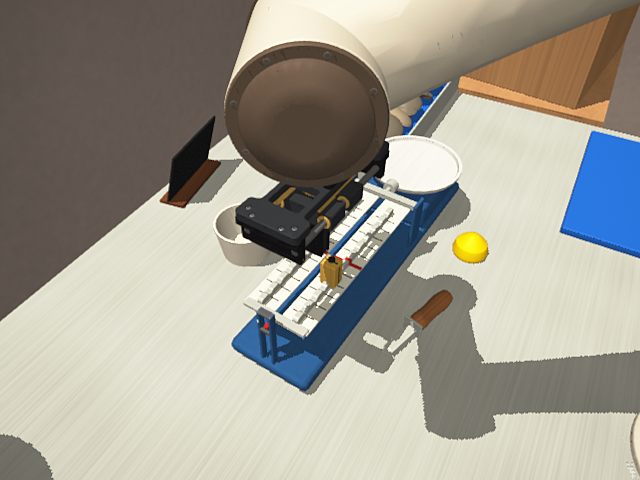

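The side view shows the small poise at (331,268), and the gripper hides the large one. I'll project the TCP into the view to check it agrees before descending.

Run:
```python
from h import *
stat(EX*505.1+EY*114+[0,0,117])
for n in('side','top'):
    d=cap(n,n+'5.png'); f=240/np.tan(np.radians(d['vertical_fov'])/2); T=np.linalg.inv(d['extrinsics'])
    p=monitor.sense()['tcp_pos']
    for q in (p,p+[0,0,.07],p-[0,0,.079]):
        c=T@np.r_[q,1]; print(n,(c[:2]/c[2]*f+[d['cx'],d['cy']]).round())
```

```text
t 10.35 tcp [512.5  76.6 195.8] along 116.6 across 504.9 F along 0.46 F [0.79 0.4  0.68] w 0.004134683861258583 yang 85.65
delta tool [-0.2 -2.6 78.8]
side [317. 248.]
side [317. 204.]
side [316. 291.]
top [245. 252.]
top [240. 243.]
top [251. 261.]
```

View pics/side5.png

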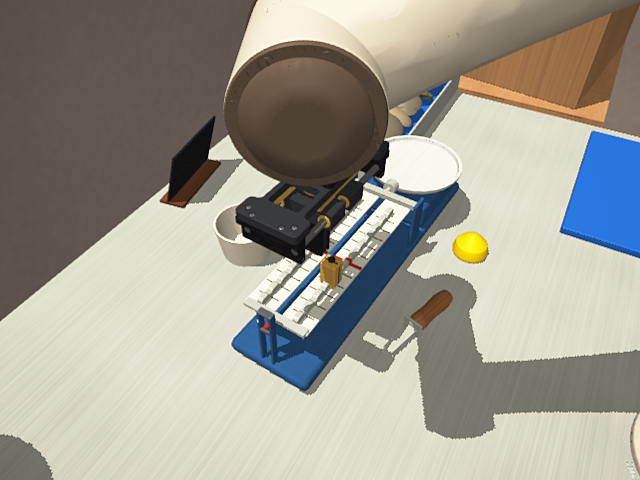

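The projected TCP (317,248) matches the visible fingertips, so I'll descend beyond the small poise.

Call:
drive_tool(
  moves=[
    {"delta_pos": [0,0,25],"turn": 0,"claw": 0},
    {"delta_pos": [0,0,25],"turn": 0,"claw": 0},
    {"delta_pos": [0,0,15],"turn": 0,"claw": 0},
    {"delta_pos": [0,0,9],"turn": 0,"claw": 0},
    {"delta_pos": [0,0,4],"turn": 0,"claw": 0},
    {"delta_pos": [0,0,0],"turn": 0,"claw": 0},
  ],
)

```text
time_s: 11.2
tcp_pos: [0.5131, 0.076, 0.1178]
ee_rot: [[-0.997, 0.078, 0.001], [0.078, 0.997, 0.0], [-0.001, 0.0, -1.0]]
wrist_force: [0.1, 0.3, 0.2]
gripper_width: 0.006
gripper_force: 0.0
```

Call:
drive_tool(
  moves=[
    {"delta_pos": [0,-2,0],"turn": 0,"claw": 0},
    {"delta_pos": [0,-2,0],"turn": 0,"claw": 0},
    {"delta_pos": [0,-2,0],"turn": 0,"claw": 0},
    {"delta_pos": [0,-1,0],"turn": 0,"claw": 0},
  ],
)

```text
time_s: 11.7
tcp_pos: [0.5122, 0.0689, 0.1177]
ee_rot: [[-0.997, 0.078, 0.0], [0.078, 0.997, 0.0], [-0.0, 0.0, -1.0]]
wrist_force: [0.8, 0.4, 0.3]
gripper_width: 0.004
gripper_force: 0.0
```

Call:
drive_tool(
  moves=[
    {"delta_pos": [0,-1,0],"turn": 0,"claw": 0},
  ],
)

```text
time_s: 11.82
tcp_pos: [0.5121, 0.068, 0.1176]
ee_rot: [[-0.997, 0.078, 0.0], [0.078, 0.997, 0.0], [-0.0, 0.0, -1.0]]
wrist_force: [0.6, -0.1, -0.5]
gripper_width: 0.003
gripper_force: 0.0
```

Call:
drive_tool(
  moves=[
    {"delta_pos": [0,-1,0],"turn": 0,"claw": 0},
  ],
)

```text
time_s: 11.95
tcp_pos: [0.512, 0.067, 0.1176]
ee_rot: [[-0.997, 0.078, 0.0], [0.078, 0.997, -0.0], [-0.0, -0.0, -1.0]]
wrist_force: [-0.1, -0.3, 0.0]
gripper_width: 0.006
gripper_force: 0.0
```

Call:
drive_tool(
  moves=[
    {"delta_pos": [0,-1,0],"turn": 0,"claw": 0},
  ],
)

```text
time_s: 12.08
tcp_pos: [0.5119, 0.066, 0.1175]
ee_rot: [[-0.997, 0.078, -0.0], [0.078, 0.997, -0.0], [0.0, -0.0, -1.0]]
wrist_force: [0.4, 0.2, 0.0]
gripper_width: 0.003
gripper_force: 0.0
```

Call:
drive_tool(
  moves=[
    {"delta_pos": [0,-1,0],"turn": 0,"claw": 0},
  ],
)

```text
time_s: 12.2
tcp_pos: [0.5119, 0.065, 0.1175]
ee_rot: [[-0.997, 0.078, -0.0], [0.078, 0.997, -0.0], [0.0, -0.0, -1.0]]
wrist_force: [0.1, 0.5, 0.1]
gripper_width: 0.003
gripper_force: 0.0
```

Call:
drive_tool(
  moves=[
    {"delta_pos": [0,-1,0],"turn": 0,"claw": 0},
  ],
)

```text
time_s: 12.32
tcp_pos: [0.5118, 0.064, 0.1175]
ee_rot: [[-0.997, 0.078, -0.0], [0.078, 0.997, -0.0], [0.0, -0.0, -1.0]]
wrist_force: [-0.1, 0.2, -0.3]
gripper_width: 0.006
gripper_force: 0.0
```

Call:
drive_tool(
  moves=[
    {"delta_pos": [0,-1,0],"turn": 0,"claw": 0},
  ],
)

```text
time_s: 12.45
tcp_pos: [0.5117, 0.063, 0.1175]
ee_rot: [[-0.997, 0.078, -0.0], [0.078, 0.997, -0.0], [0.0, -0.0, -1.0]]
wrist_force: [0.3, -0.3, -0.4]
gripper_width: 0.007
gripper_force: 0.0
```

Run:
```python
from h import *
stat()
```

```text
t 12.45 tcp [511.7  63.  117.5] along 103.0 across 505.2 F along -0.28 F [ 0.29 -0.31 -0.42] w 0.007109286099160192 yang 85.52
```

Call:
drive_tool(
  moves=[
    {"delta_pos": [0,-1,0],"turn": 0,"claw": 0},
  ],
)

```text
time_s: 12.58
tcp_pos: [0.5117, 0.062, 0.1176]
ee_rot: [[-0.997, 0.078, 0.0], [0.078, 0.997, -0.0], [-0.0, 0.0, -1.0]]
wrist_force: [-0.8, 0.7, -0.8]
gripper_width: 0.003
gripper_force: 0.0
```

Call:
drive_tool(
  moves=[
    {"delta_pos": [0,-1,0],"turn": 0,"claw": 0},
  ],
)

```text
time_s: 12.7
tcp_pos: [0.5116, 0.0612, 0.1175]
ee_rot: [[-0.997, 0.078, 0.0], [0.078, 0.997, 0.0], [-0.0, 0.0, -1.0]]
wrist_force: [0.2, 0.5, -0.2]
gripper_width: 0.0
gripper_force: 0.4
```

Call:
drive_tool(
  moves=[
    {"delta_pos": [0,-1,0],"turn": 0,"claw": 0},
  ],
)

```text
time_s: 12.82
tcp_pos: [0.5116, 0.0605, 0.1175]
ee_rot: [[-0.997, 0.078, 0.0], [0.078, 0.997, 0.001], [-0.0, 0.001, -1.0]]
wrist_force: [-0.7, 2.8, 0.3]
gripper_width: 0.001
gripper_force: 1.8
```

Call:
drive_tool(
  moves=[
    {"delta_pos": [0,-1,0],"turn": 0,"claw": 0},
  ],
)

```text
time_s: 12.95
tcp_pos: [0.5116, 0.0597, 0.1176]
ee_rot: [[-0.997, 0.078, 0.001], [0.078, 0.997, 0.001], [-0.001, 0.001, -1.0]]
wrist_force: [-1.9, 4.2, -0.3]
gripper_width: 0.005
gripper_force: 1.9
```

Call:
drive_tool(
  moves=[
    {"delta_pos": [0,-1,0],"turn": 0,"claw": 0},
  ],
)

```text
time_s: 13.08
tcp_pos: [0.5114, 0.0584, 0.1176]
ee_rot: [[-0.997, 0.078, 0.0], [0.078, 0.997, 0.0], [-0.0, 0.0, -1.0]]
wrist_force: [-1.6, 3.3, -0.5]
gripper_width: 0.006
gripper_force: 1.5
```

Call:
drive_tool(
  moves=[
    {"delta_pos": [0,-1,0],"turn": 0,"claw": 0},
  ],
)

```text
time_s: 13.2
tcp_pos: [0.5113, 0.057, 0.1176]
ee_rot: [[-0.997, 0.078, 0.0], [0.078, 0.997, -0.0], [-0.0, -0.0, -1.0]]
wrist_force: [-0.0, 2.3, -0.5]
gripper_width: 0.004
gripper_force: 1.2
```

Call:
drive_tool(
  moves=[
    {"delta_pos": [0,-1,0],"turn": 0,"claw": 0},
  ],
)

```text
time_s: 13.32
tcp_pos: [0.5112, 0.0558, 0.1176]
ee_rot: [[-0.997, 0.078, -0.0], [0.078, 0.997, -0.0], [0.0, -0.0, -1.0]]
wrist_force: [0.8, 1.4, -0.1]
gripper_width: 0.008
gripper_force: 0.9
```

Run:
```python
from h import *
stat()
measure(cap('side'),dict(small=(312,235,360,295)))
```

```text
t 13.325 tcp [511.2  55.8 117.6] along 95.8 across 505.2 F along 1.51 F [ 0.83  1.45 -0.09] w 0.008112141106484842 yang 85.52
small (35, array([0.5014, 0.0598, 0.142 ]), ((500.81646728515625, 59.420654296875), (18.027576446533203, 6.478068828582764), 68.62281036376953))
```

Call:
drive_tool(
  moves=[
    {"delta_pos": [0,-2,0],"turn": 0,"claw": 0},
    {"delta_pos": [0,-2.5,0],"turn": 0,"claw": 0},
    {"delta_pos": [0,-2.5,0],"turn": 0,"claw": 0},
    {"delta_pos": [0,-2.5,0],"turn": 0,"claw": 0},
    {"delta_pos": [0,-2.5,0],"turn": 0,"claw": 0},
    {"delta_pos": [0,-2.5,0],"turn": 0,"claw": 0},
    {"delta_pos": [0,-2.5,0],"turn": 0,"claw": 0},
    {"delta_pos": [0,-2,0],"turn": 0,"claw": 0},
    {"delta_pos": [0,-2,0],"turn": 0,"claw": 0},
    {"delta_pos": [0,-2,0],"turn": 0,"claw": 0},
    {"delta_pos": [0,-2,0],"turn": 0,"claw": 0},
    {"delta_pos": [0,-2,0],"turn": 0,"claw": 0},
  ],
)

```text
time_s: 14.88
tcp_pos: [0.509, 0.0288, 0.1175]
ee_rot: [[-0.997, 0.078, -0.0], [0.078, 0.997, -0.0], [0.0, -0.0, -1.0]]
wrist_force: [-0.2, 1.1, 0.2]
gripper_width: 0.009
gripper_force: 0.6
```

Call:
drive_tool(
  moves=[
    {"delta_pos": [0,-2,0],"turn": 0,"claw": 0},
    {"delta_pos": [0,-2,0],"turn": 0,"claw": 0},
  ],
)

```text
time_s: 15.12
tcp_pos: [0.5087, 0.025, 0.1176]
ee_rot: [[-0.997, 0.078, -0.0], [0.078, 0.997, -0.0], [0.0, -0.0, -1.0]]
wrist_force: [-0.2, 0.9, -0.0]
gripper_width: 0.005
gripper_force: 0.6
```

Call:
drive_tool(
  moves=[
    {"delta_pos": [0,-1,0],"turn": 0,"claw": 0},
  ],
)

```text
time_s: 15.25
tcp_pos: [0.5086, 0.0239, 0.1175]
ee_rot: [[-0.997, 0.078, -0.0], [0.078, 0.997, -0.0], [0.0, -0.0, -1.0]]
wrist_force: [0.6, 1.6, 0.2]
gripper_width: 0.007
gripper_force: 0.3
```

Run:
```python
from h import *
stat()
```

```text
t 15.25 tcp [508.6  23.9 117.5] along 63.8 across 505.1 F along 1.65 F [0.64 1.6  0.15] w 0.0066701737807043785 yang 85.51
```

Call:
drive_tool(
  moves=[
    {"delta_pos": [0,-1,0],"turn": 0,"claw": 0},
  ],
)

```text
time_s: 15.38
tcp_pos: [0.5086, 0.0229, 0.1176]
ee_rot: [[-0.997, 0.078, -0.0], [0.078, 0.997, -0.0], [0.0, -0.0, -1.0]]
wrist_force: [0.2, -0.2, 0.1]
gripper_width: 0.004
gripper_force: 0.2
```

Call:
drive_tool(
  moves=[
    {"delta_pos": [0,-1,0],"turn": 0,"claw": 0},
  ],
)

```text
time_s: 15.5
tcp_pos: [0.5086, 0.022, 0.1176]
ee_rot: [[-0.997, 0.078, 0.0], [0.078, 0.997, -0.0], [-0.0, -0.0, -1.0]]
wrist_force: [-0.3, -0.5, -0.7]
gripper_width: 0.007
gripper_force: 0.0
```

Call:
drive_tool(
  moves=[
    {"delta_pos": [0,-1,0],"turn": 0,"claw": 0},
  ],
)

```text
time_s: 15.62
tcp_pos: [0.5085, 0.0211, 0.1176]
ee_rot: [[-0.997, 0.078, 0.0], [0.078, 0.997, -0.0], [-0.0, -0.0, -1.0]]
wrist_force: [-0.4, 0.1, -0.7]
gripper_width: 0.003
gripper_force: 0.0
```

Call:
drive_tool(
  moves=[
    {"delta_pos": [0,7,0],"turn": 0,"claw": 0},
    {"delta_pos": [0,10,0],"turn": 0,"claw": 0},
    {"delta_pos": [0,0,-35],"turn": 0,"claw": 0},
    {"delta_pos": [0,0,-50],"turn": 0,"claw": 0},
    {"delta_pos": [15,-30,-20],"turn": 0,"claw": 0},
    {"delta_pos": [17,-55,0],"turn": 0,"claw": 0},
    {"delta_pos": [17,-55,0],"turn": 0,"claw": 0},
    {"delta_pos": [17,-55,0],"turn": 0,"claw": 0},
    {"delta_pos": [17,-55,0],"turn": 0,"claw": 0},
    {"delta_pos": [17,-55,0],"turn": 0,"claw": 0},
    {"delta_pos": [17,-55,0],"turn": 0,"claw": 0},
    {"delta_pos": [10,-40,0],"turn": 0,"claw": 0},
  ],
)

```text
time_s: 17.12
tcp_pos: [0.3513, -0.3522, 0.2227]
ee_rot: [[-0.997, 0.079, 0.0], [0.079, 0.997, -0.0], [-0.0, -0.0, -1.0]]
wrist_force: [1.2, -0.2, -0.5]
gripper_width: 0.003
gripper_force: 0.0
```

Run:
```python
from h import *
stat()
d=cap('top','top6.png'); measure(d,dict(big=(280,205,395,255),small=(260,250,330,290)))
s=cap('side'); measure(s,dict(big=(280,170,370,260),small=(312,220,380,295)))
a=cv2.resize(d['color'][200:300,200:420,::-1],(792,360),interpolation=cv2.INTER_CUBIC)
cv2.imwrite('pics/f.png',a)
```

```text
t 17.125 tcp [ 351.3 -352.2  222.7] along -323.5 across 377.9 F along -0.15 F [ 1.23 -0.25 -0.52] w 0.003266157975745764 yang 85.47
big (347, array([ 0.5614, -0.0088,  0.15  ]), ((562.3004150390625, -8.845592498779297), (29.896116256713867, 29.91436004638672), 85.18553924560547))
small (194, array([ 0.506 , -0.0055,  0.1429]), ((506.4553527832031, -5.318536758422852), (21.459047317504883, 23.943315505981445), 85.23575592041016))
big (330, array([ 0.5554, -0.0043,  0.1492]), ((539.86865234375, -3.2935142517089844), (30.628210067749023, 75.31793212890625), 83.0639877319336))
small (235, array([ 5.154e-01, -3.000e-04,  1.422e-01]), ((525.214111328125, -3.986588478088379), (63.837467193603516, 26.570842742919922), 1.300704836845398))
```

View pics/top6.png

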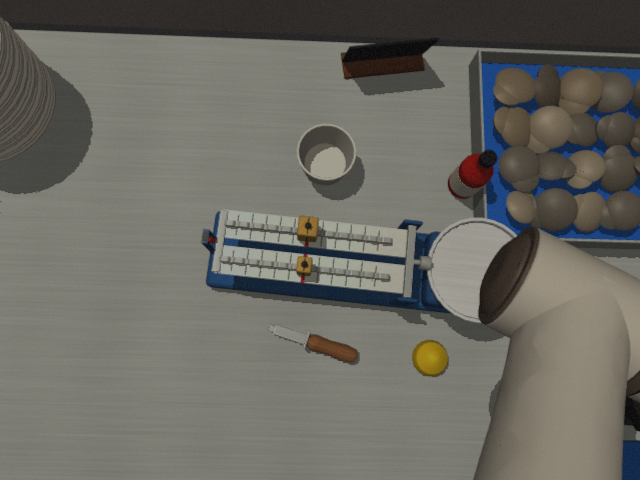

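View pics/f.png

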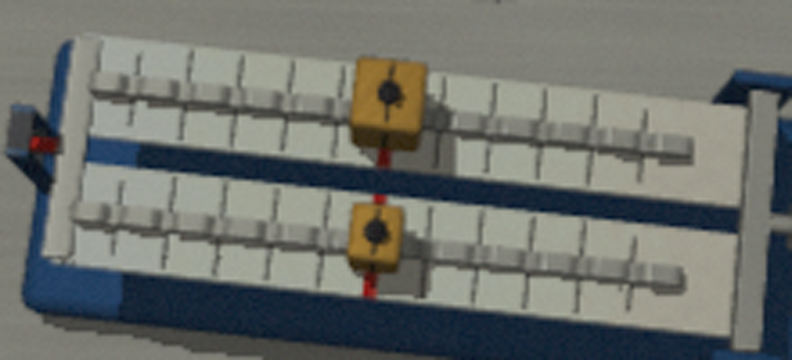

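Both poises sit over their red lines: large at 35.3 mm along the beam against the line's 35.3, small at 34.5 against 35.6. The push force vanished at each snap-in, the other items haven't moved, and the arm is clear. I'm handing the job in.

```bash
python3 -c "
from station import ticket
print(ticket.finish_job())"
```

```text
the job is handed in; nothing more can be done
None
```

The job is handed in: the large poise is over the 500 g red line and the small poise over the 50 g line. Both appeared to click in (the push force dropped to zero), the surrounding items look unmoved and the arm is clear; the hand-in returned no verdict.

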